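Load the cell carrier into the bench reader until its spring catch clicks

TASK

Put the loose grey cell carrier, rounded nose first, into the guide channel of the white bench reader and slide it in until the spring catch on the side of the channel has clicked behind its rear end, so that the carrier stays fully home when you let go. Do not ram it, and leave the beaker, the flask and the reagent bottle standing where they are.

Things in the scene. Friction and masses are not known exactly. Their poses are not given: they have to be found in the camera images.
- carrier_center (a point): Centre (20 mm above the underside) of the loose cell carrier: a plain grey plastic block, 120 mm long (its x), 60 wide (its y), 40 high, about 0.18 kg, four dark windows on top, lying on the bench. Its +x end is the nose, upright edges rounded to 14 mm radius; its -x end is square and flat. Grip it across the 60 mm, on a part still outside the channel (the rails leave no room for fingers)
- carrier_nose (a point): Middle of the carrier's nose face, 60 mm ahead (+x) of the carrier's centre, 20 mm above its underside; same axes as the carrier: x from rear to nose, z up
- dock: Bench reader, fixed. Origin at bench level in the middle of the channel's mouth; x points into the channel, y to its left, z up. No floor: the carrier slides on the bench. Two aluminium rails, 45 mm high, 24 thick, 63 apart (1.5 mm play each side of the carrier), run from x = 0 inward; flared lead-ins reach out to x = -30 mm, where they are about 80 mm apart inside and 100 mm outside
- dock_roof (a point): Middle of the front edge of the reader's white roof, on its top face: 80 mm inward of the mouth, 66 mm above the bench. The roof (158 mm wide, underside 48 mm above the bench) covers the channel from there inward; from 170 to 260 mm past the mouth the reader head rises to 116 mm. Axes as the dock
- dock_home (a point): Nominal middle of the latched carrier's rear face, 47 mm inward of the mouth, 20 mm up; axes as the dock. The true place lies up to 12 mm before or beyond it along x: catch, ejector and backstop share a stiff depth slide, set differently each run, not reported. So push until the backstop is felt, 4 mm beyond the latched place; then the ejector eases the carrier back towards the catch
- catch (a joint): Travel in m of the steel spring catch, a wedge in the left (+y) rail 8 to 36 mm above the bench: 0 = sprung out 7.5 mm into the channel, 0.0045 to 0.0075 while the carrier's side holds it aside. Ramp to the mouth; flat back, level with the latched carrier's rear face. Slides along the dock's y, spring 1.4 to 4 N. A tab, up to 61 mm over the bench, moves with it. It takes about 5 N to push the carrier past
- ejector (a joint): Travel in m of the sprung ejector plate deep in the channel, pressed in by the nose: 0 = free, about 0.0115 with the carrier latched, 0.016 with it on the backstop. Spring 1.7 N at 0, 3.2 N at 0.0115. Pushing takes up to about 12 N just before the click; a push of 20 N or more has the carrier on the backstop. If the catch has not clicked, the carrier is not held and the ejector may drive it back a little
- carrier: The same loose carrier; origin at the middle of its underside
- beaker: Bystander: open glass beaker, 68 mm across, 85 mm high; origin under its centre
- flask: Bystander: closed conical glass flask, 80 mm across, 122 mm high; origin under its centre
- reagent: Bystander: white reagent bottle, 64 mm across, 130 mm high; origin under its centre
There are look-alikes about, which are no part of the job. Of the things that look like the carrier, the largest one is meant.

How it is judged:
On the way:
1. the carrier, nose first in the channel, holds the catch pushed aside (value of joint catch above 0.003 m and x of carrier_nose in the frame of dock above 0.07 m and x of carrier_center in the frame of dock below 0.08 m and angle between the x axis of carrier and the x axis of dock, either way round below 0.1 rad), for 0.1 s.
At the end, for the whole second after the job is handed in: The carrier rests level and straight in the channel, nose inward (at least 145 mm past the mouth), the catch has sprung back out behind it (catch below 2 mm) and the ejector is held pressed (over 8 mm) with nothing pushing (value of joint ejector above 0.008 m and value of joint catch below 0.002 m and x of carrier_nose in the frame of dock above 0.145 m and angle between the x axis of carrier and the x axis of dock, either way round below 0.07 rad and angle between carrier's own z axis and vertical below 0.07 rad and linear speed of carrier below 0.02 m/s); the robot touches nothing.
It fails at once if the carrier is rammed: over 45 N between it and the reader (contact force between carrier and dock above 45 N).
It fails at once if the beaker is shifted more than 30 mm or tipped (distance of beaker from where it was at the start of the episode above 0.03 m or angle between beaker's own z axis and vertical above 0.4 rad).
It fails at once if the flask is shifted more than 30 mm or tipped (distance of flask from where it was at the start of the episode above 0.03 m or angle between flask's own z axis and vertical above 0.4 rad).
It fails at once if the reagent bottle is shifted more than 30 mm or tipped (distance of reagent from where it was at the start of the episode above 0.03 m or angle between reagent's own z axis and vertical above 0.4 rad).
It also fails if it takes over 64 s, if anything falls off the work surface, if the arm or the gripper's body presses on something with over 40 N, if the wrist force passes 120 N, or if a joint passes its speed limit or range.

ROBOT

A 6-joint arm with a two-finger parallel gripper is mounted at the origin on the work surface. World frame = base frame: x ahead of the robot, y to its left, z up, the work surface at z = 0. Lengths are in m, angles in rad, forces in N, time in s.
With the tool pointing down it reaches from about 0.375 to 0.9 m from the base axis. Payload 3.1 kg.
Tool frame: the origin (TCP) lies at the centre of the arm's flange, where the gripper is bolted on; the fingertips stand tip_reach ahead of it and the grasp point (between the pads) lies 164 mm ahead of it (tip_reach is the distance from the TCP to the fingertips, in m); z points along the fingers, y is the direction in which the jaws open and shut (so a half turn about z gives the same grasp; the last joint's range is limited). The gripper opens to 87 mm and grips with 3 to 60 N. Pads are 19 mm wide; open, the fingers measure 117 mm over their backs; the gripper's body (75 mm by 190 mm) begins 51 mm behind the grasp point.
Start: joints at [-1.355, 0.527, 1.433, -0, 1.181, -0.178], TCP at [0.24, -0.577, 0.405] pointing down, gripper open.
Joint ranges: [-3.08, 3.08], [-0.75, 2.2], [0.22, 2.44], [-1.43, 4.57], [0, 2.65], [-2.85, 2.85]. Speed limits (rad/s): [2.79, 2.79, 3.14, 3.14, 3.14, 3.14].

INTERFACE

Orientations are given as a unit quaternion [x, y, z, w].
In Python, from rig import get_obs, camera, hand_in, tip_reach gives the robot as it stands. The module is installed in compiled form; this text tells all that it offers.
- The arm moves only by the tool servo_tool, never from a script. Its argument "steps" is one flat list of numbers, 5 for each row, row after row: the finger opening in m, from 0 to 0.087, then the shift along the tool's x, y, z in m, then the turn about the tool's z in rad. A call has 1 to 12 rows; each row is the pose to reach, as a shift and turn from the pose commanded when the call began, along the tool's axes at that moment; what a row does not reach only later rows make up. A row lasts 1/8 s, in which the tool goes at most 62.5 mm and 10.7 degrees, less where a joint would pass 70% of its speed; a pose out of reach is approached as far as the arm can. A call with a gripper value outside its range is refused whole. The fingers move at their own pace and stop on an object; "force" is the grip in N (left out, the last holds). Time passes only in rows, so rows that repeat a pose let the fingers close. It gives the time, the measured TCP pose, the force and the opening at its end, in the units of the state.
- get_obs(): the state, without advancing time (a new reading comes with each control period).
- camera(name): name is "side" or "top"; returns a dict with "pixels" (400x640x3 uint8, blue, green, red), "vertical_fov" (degrees; the focal length in pixels is half the picture's height over the tangent of half this angle, whatever the lens; pixels are square), "cx", "cy" (the principal point, pixels), "T" (4x4, takes a point from camera to world coordinates). Camera axes: x right, y up, looking along -z (the intrinsics and any distortion apply to the point x, -y, -z); pixel columns grow to the right and rows downward; lengths in m; the calibration is good to about 2 mm. A picture is of the moment at which its call begins. There is no depth.
- hand_in(): hands the job in, once; it reports no verdict.
The state is a dict: "time": time; "q": joint angles; "joint_velocities": joint speeds; "joint_torque": joint torques, N m; "position": TCP position; "tool_rot": TCP orientation; "ft_force": force on the tool from outside, world axes, zero at the start; "moment": the same for the moment, N m; "grip_width": finger opening in m.
Only numpy, scipy, OpenCV 4.12 (cv2) and the standard library are available. Lean on these libraries where they do the work, as an engineer would, in place of code of your own. Each camera call takes 0.05 s, during which the arm holds its last target.

## Working session

There is one attempt and no reset: what is moved stays moved. The work goes in short steps, Python scripts to look and compute and a tool call to move; the robot and the scene stay as the last step left them, time stands still between calls to the robot, and variables do not carry over. Pictures are saved under pics/ and viewed, and the job is handed in when it is done.

Besides the shell and the picture viewer there is one more tool, called after "Request:" as name(argument=value, ...) on one line, values as JSON. servo_tool: Moves the arm, as the interface text tells. Its arguments: {"type":"object","properties":{"steps":{"type":"array"},"force":{"type":"number"}},"required":["steps"]}

```bash
mkdir -p pics; ls
python3 - <<'E'
from rig import get_obs, camera, tip_reach
import cv2, numpy as np
o=get_obs(); print(o, tip_reach)
for n in("side","top"):
    c=camera(n); cv2.imwrite(f"pics/{n}0.png",c["pixels"]); print(n,{k:v for k,v in c.items() if k!="pixels"})
E
```

```text
pics
{'time': 0.0, 'q': array([-1.35449329e+00,  5.28464907e-01,  1.43389814e+00, -3.14767085e-05,
        1.18139458e+00, -1.78473078e-01]), 'joint_velocities': array([-2.49247366e-04, -1.40630187e-03, -1.11357312e-03,  1.26621689e-03,
        1.42114284e-03, -7.79704952e-05]), 'joint_torque': array([ 3.36893218e-04, -4.40044498e+01, -1.76589775e+01,  6.32844935e-02,
        5.82373235e-02, -1.84133373e-04]), 'position': array([ 0.24034043, -0.57656947,  0.40377331]), 'tool_rot': array([ 9.80580398e-01,  1.96114538e-01, -3.50250694e-05, -1.08201950e-03]), 'ft_force': array([ 0.67612729, -1.15345874,  0.61958901]), 'moment': array([-0.01437804, -0.03030637,  0.03837797]), 'grip_width': 0.08699138460449599} 0.1822
side {'vertical_fov': 47.485477043385366, 'cx': 313.76688183135, 'cy': 201.07803507716977, 'T': array([[-0.85235803,  0.36385332, -0.37562822,  0.04695024],
       [-0.52295769, -0.59162773,  0.61358934,  0.80724902],
       [ 0.00102445,  0.71943547,  0.69455854,  1.01632619],
       [ 0.        ,  0.        ,  0.        ,  1.        ]])}
top {'vertical_fov': 57.47254711351738, 'cx': 313.39187327988344, 'cy': 193.09182804519583, 'T': array([[-1.46704525e-01,  9.67268714e-01, -2.07048347e-01,
         3.93169961e-01],
       [-9.89177109e-01, -1.42917784e-01,  3.32137727e-02,
         9.67215847e-04],
       [ 2.53575216e-03,  2.09680096e-01,  9.77766755e-01,
         9.03428786e-01],
       [ 0.00000000e+00,  0.00000000e+00,  0.00000000e+00,
         1.00000000e+00]])}
```

View pics/side0.png

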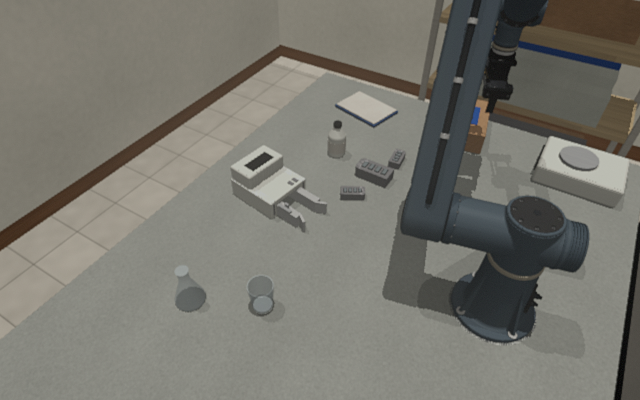

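View pics/top0.png

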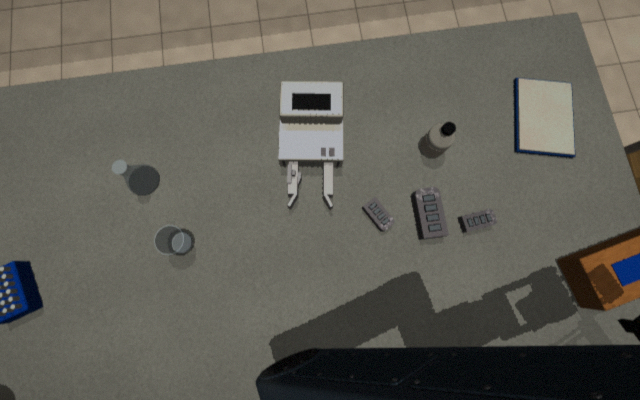

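The top view shows the reader at (311,140) with its mouth facing the robot at about (310,200). The large carrier is at (429,213), with small look-alikes at (378,214) and (478,220). The bottle is at (441,138), the beaker at (175,240) and the flask at (140,178). I'll zoom in next.

Run:
```python
import cv2
t=cv2.imread("pics/top0.png"); s=cv2.imread("pics/side0.png")
def z(im,x0,y0,w,h,k,n): cv2.imwrite(n,cv2.resize(im[y0:y0+h,x0:x0+w],None,fx=k,fy=k,interpolation=cv2.INTER_CUBIC))
z(t,360,170,145,80,5.5,"pics/tz1.png"); z(t,265,70,95,145,4,"pics/tz2.png")
z(s,330,130,90,75,8,"pics/sz1.png"); z(s,225,140,110,95,6,"pics/sz2.png")
```

```text
(no output)
```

View pics/tz1.png

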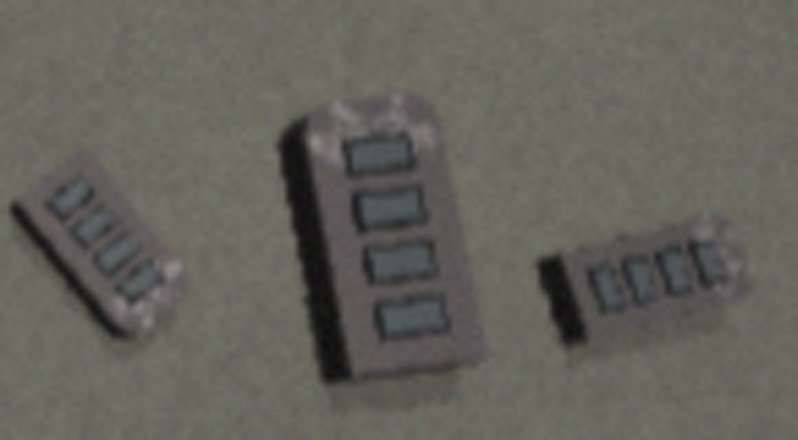

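View pics/tz2.png

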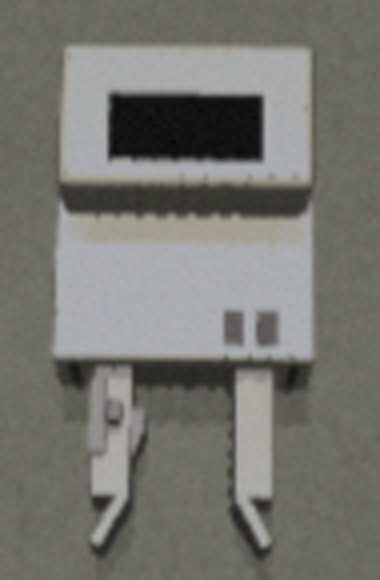

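View pics/sz1.png

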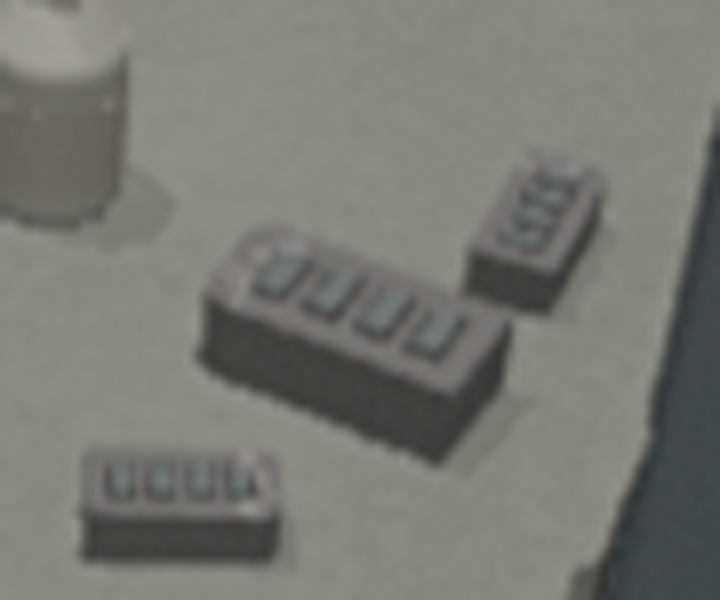

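View pics/sz2.png

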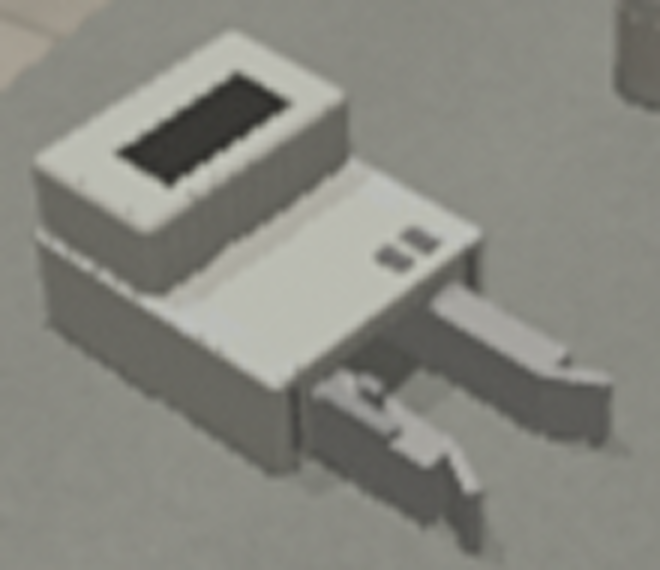

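```bash
cat > h.py <<'E'
import numpy as np, cv2
from scipy.optimize import least_squares
def proj(c,P):
    P=np.atleast_2d(P); T=np.asarray(c["T"]); p=(P-T[:3,3])@T[:3,:3]
    f=200/np.tan(np.radians(c["vertical_fov"])/2)
    return np.c_[c["cx"]+f*p[:,0]/-p[:,2], c["cy"]-f*p[:,1]/-p[:,2]]
def tri(c1,u1,c2,u2,):
    r=lambda X: np.r_[proj(c1,X)[0]-u1,proj(c2,X)[0]-u2]
    s=least_squares(r,[.6,0,.03]); return s.x,np.abs(s.fun).max()
def pose(p,P):
    c,s=np.cos(p[2]),np.sin(p[2]); P=np.atleast_2d(P)
    return np.c_[p[0]+c*P[:,0]-s*P[:,1], p[1]+s*P[:,0]+c*P[:,1], P[:,2]+(p[3] if len(p)>3 else 0)]
def un(u,k,x0,y0): u=np.asarray(u,float); return (u+.5)/k-.5+[x0,y0]
E
cat > fit0.py <<'E'
from h import *; from rig import camera
top,side=camera("top"),camera("side")
wt=un([(379,155),(390,208),(401,262),(412,317)],5.5,360,170)
ws=un([(279,276),(329,293),(381,311),(434,333)],8,330,130)
for a,b in zip(wt,ws): print("win",tri(top,a,side,b))
tc=un([(350,376),(487,360)],5.5,360,170); sc=un([(443,393),(510,322)],8,330,130)
M=np.array([[-.06,.03,.04],[-.06,-.03,.04]])
sp=lambda p: np.array([[p[4]+p[5]*i,0,.04] for i in (1.5,.5,-.5,-1.5)])
def r(p): 
    q=p[:4];return np.r_[proj(top,pose(q,M))-tc,proj(top,pose(q,sp(p)))-wt,proj(side,pose(q,M))-sc,proj(side,pose(q,sp(p)))-ws].ravel()
s=least_squares(r,[.55,-.25,0,0,0,.025],loss="soft_l1"); print("carrier",s.x.round(4)); print(r(s.x).reshape(-1,2).round(1).tolist())
# dock
D=np.array([[.08,.079,.066],[.08,-.079,.066],[.17,.079,.116],[.17,-.079,.116],[.26,.079,.116],[.26,-.079,.116]])
dt=un([(55,358),(313,360),(62,184),(312,188),(65,46),(310,48)],4,265,70)
ds=un([(283,388),(482,237),(150,235),(347,97),(36,160),(235,32)],6,225,140)
R=np.array([[0,.0315,.045],[0,-.0315,.045],[-.03,.04,.045],[-.03,.05,.045],[-.03,-.04,.045],[-.03,-.05,.045]])
rt=un([(130,495),(236,497),(104,549),(92,545),(252,549),(271,545)],4,265,70)
rd=lambda p: np.r_[proj(top,pose(p,D))-dt,proj(side,pose(p,D))-ds,proj(top,pose(p,R))-rt].ravel()
s=least_squares(rd,[.6,0,0,0],loss="soft_l1"); print("dock",s.x.round(4)); print(rd(s.x).reshape(-1,2).round(1).tolist())
d=s.x
for n,u in(("beaker base t",(181,243)),("bottle",(437,150)),("flask",(145,182))):
    q=least_squares(lambda X: proj(top,[X[0],X[1],0])[0]-u,[.6,0]).x; print(n,q.round(3))
E
python3 fit0.py
```

```text
win (array([ 0.52480046, -0.30315023,  0.03589761]), np.float64(0.16854978277211785))
win (array([ 0.50072947, -0.30224681,  0.03764005]), np.float64(0.23104469344417566))
win (array([ 0.47646152, -0.30144027,  0.039027  ]), np.float64(0.18881975879764923))
win (array([ 0.4522619 , -0.30150449,  0.03771924]), np.float64(0.11781525408474636))
carrier [ 0.4906 -0.3022 -0.0361 -0.0031 -0.002   0.0241]
[[-0.0, -0.3], [0.0, -0.2], [0.2, -0.2], [-0.1, -0.1], [-0.3, -0.0], [-0.5, -0.1], [0.6, 0.1], [0.4, -0.8], [0.2, -0.3], [0.3, 0.1], [0.1, 0.4], [-0.0, 0.3]]
dock [ 0.5755 -0.0211 -0.1594 -0.0074]
[[-0.2, 0.2], [0.7, 0.5], [-2.7, 0.3], [2.5, 0.2], [-2.2, -0.4], [2.8, -0.1], [-1.4, 0.8], [0.2, -0.3], [-1.6, 0.9], [1.5, -0.7], [-2.5, 0.9], [0.4, -1.0], [0.4, 0.4], [-0.2, 0.2], [3.1, -1.0], [1.9, -0.0], [-0.7, -0.6], [-1.3, 0.5]]
beaker base t [0.508 0.311]
bottle [ 0.651 -0.365]
flask [0.676 0.39 ]
```

```bash
cat > fit1.py <<'E'
exec(open("fit0.py").read().split("# dock")[0].replace("print","(lambda *a:0)"))
def D(h,t): return np.array([[.08,.079,.066],[.08,-.079,.066],[.17,h,.116],[.17,-h,.116],[.26,h,.116],[.26,-h,.116]])
dt=un([(55,358),(313,360),(62,184),(312,188),(65,46),(310,48)],4,265,70)
ds=un([(283,388),(482,237),(150,235),(347,97),(36,160),(235,32)],6,225,140)
R=lambda t:np.array([[0,.0315,.045],[0,-.0315,.045],[0,-.0555,.045],[t[0],t[1],.045],[t[0],-t[1],.045]])
rt=un([(130,495),(234,497),(271,497),(92,545),(271,545)],4,265,70)
for w in (0,1):
  rd=lambda p: np.r_[proj(top,pose(p[:4]*[1,1,1,w],D(p[4],0)))-dt,proj(side,pose(p[:4]*[1,1,1,w],D(p[4],0)))-ds,proj(top,pose(p[:4]*[1,1,1,w],R(p[5:])))-rt].ravel()
  s=least_squares(rd,[.6,0,0,0,.075,-.03,.05],loss="soft_l1"); print("dock",s.x.round(4)); print(rd(s.x).reshape(-1,2).round(1).tolist())
for n,a,b in(("roofL",0,0),("roofR",1,1),("hFL",2,2),("hFR",3,3),("hBL",4,4),("hBR",5,5)): print(n,tri(top,dt[a],side,ds[b]))
E
python3 fit1.py
```

```text
dock [ 0.5728 -0.0198 -0.1586  0.0475  0.0723 -0.0279  0.0534]
[[-0.9, 0.4], [0.6, 0.7], [-0.6, 0.2], [-0.5, -0.1], [-0.1, -0.8], [-0.2, -0.6], [-1.1, -0.3], [0.7, -1.5], [0.2, -1.5], [0.4, -1.1], [-0.9, -1.4], [-0.9, -1.4], [-0.1, 0.9], [0.0, 0.7], [0.8, 0.8], [-0.1, -0.3], [-0.1, 0.3]]
dock [ 0.5757 -0.0206 -0.1613 -0.0073  0.0729 -0.0296  0.0539]
[[-0.4, 0.1], [0.5, 0.5], [-0.1, 0.2], [-0.2, 0.1], [0.4, -0.5], [0.2, -0.1], [-1.6, 0.8], [0.2, -0.3], [-0.2, -0.2], [0.2, 0.2], [-1.1, -0.1], [-1.0, -0.1], [0.1, 0.3], [0.1, 0.2], [0.7, 0.3], [0.0, -0.3], [0.0, 0.3]]
roofL (array([0.66472224, 0.04298171, 0.06314479]), np.float64(0.6354171297434164))
roofR (array([ 0.6431431 , -0.110607  ,  0.05803172]), np.float64(0.2740065536164593))
hFL (array([0.75567492, 0.02354459, 0.10789019]), np.float64(0.21435953479905834))
hFR (array([ 0.7322679 , -0.12022513,  0.10867722]), np.float64(0.13006932602519328))
hBL (array([0.84034276, 0.01030596, 0.11151702]), np.float64(0.4697462329282587))
hBR (array([ 0.81840687, -0.1337072 ,  0.11044566]), np.float64(0.5487707816745342))
```

```bash
cat >> h.py <<'E'
def plan(x,y,z,yaw,from_o=None):
    from rig import get_obs
    from scipy.spatial.transform import Rotation as Ro
    o=from_o or get_obs(); R=Ro.from_quat(o["tool_rot"]).as_matrix()
    d=R.T@(np.array([x,y,z])-o["position"]); a=np.arctan2(R[1,0],R[0,0])
    print("t",round(o["time"],2),"shift",d.round(4),"turn",round(a-yaw,4),"yaw now",round(a,4),"pos",o["position"].round(4),"tilt",R[:2,2].round(4),"F",o["ft_force"].round(2),"grip",round(o["grip_width"],4))
E
python3 - <<'E'
from h import *; from rig import camera
top=camera("top")
C=[.4906,-.3022,-.0361]
for n,pts in(("R",[(545,255),(585,345),(750,290),(730,215),(560,300)]),("L",[(185,270),(130,340),(80,150)])):
  for u in un(pts,5.5,360,170):
    q=least_squares(lambda X: proj(top,[X[0],X[1],0.02])[0]-u,[.5,-.3]).x
    d=q-C[:2];c,s=np.cos(C[2]),np.sin(C[2]); print(n,q.round(3),"in carrier",(c*d[0]+s*d[1]).round(3),(-s*d[0]+c*d[1]).round(3))
plan(.4486,-.3007,.30,-.036)
E
```

```text
R [ 0.472 -0.372] in carrier -0.016 -0.071
R [ 0.43  -0.381] in carrier -0.058 -0.081
R [ 0.443 -0.459] in carrier -0.042 -0.158
R [ 0.477 -0.458] in carrier -0.008 -0.156
R [ 0.451 -0.374] in carrier -0.037 -0.073
L [ 0.489 -0.213] in carrier -0.005 0.09
L [ 0.462 -0.183] in carrier -0.033 0.119
L [ 0.549 -0.176] in carrier 0.054 0.128
t 0.35 shift [ 0.2984 -0.1748  0.1046] turn 0.4308 yaw now 0.3948 pos [ 0.2404 -0.5768  0.4045] tilt [-0.0001  0.0005] F [-0.09  1.02  0.08] grip 0.0872
```

Request:
servo_tool(steps=[0.08,0.05,-0.029,0.017,0.07,0.08,0.1,-0.058,0.035,0.14,0.08,0.15,-0.087,0.052,0.22,0.08,0.2,-0.117,0.07,0.29,0.08,0.25,-0.146,0.087,0.36,0.08,0.2984,-0.1748,0.1046,0.4308,0.08,0.2984,-0.1748,0.1046,0.4308,0.08,0.2984,-0.1748,0.1046,0.4308], force=25)

```text
time: 1.35
position: [0.4489, -0.301, 0.3003]
tool_rot: [1.0, -0.017, 0.0, 0.0]
ft_force: [-0.8, 0.2, -0.0]
grip_width: 0.0799
```

Run:
```python
from h import *; from rig import camera
t=camera("top"); s=camera("side")
a=cv2.resize(t["pixels"][150:270,350:510],None,fx=4,fy=4,interpolation=2); b=cv2.resize(s["pixels"][60:210,310:470],None,fx=4,fy=4,interpolation=2)
cv2.imwrite("pics/t1.png",a);cv2.imwrite("pics/s1.png",b)
plan(.4486,-.3007,.19,-.036)
```

```text
t 1.45 shift [ 1.000e-04 -1.500e-03  1.107e-01] turn -0.0012 yaw now -0.0372 pos [ 0.4484 -0.3021  0.3007] tilt [ 0.001  -0.0014] F [-0.56 -0.03  0.35] grip 0.0801
```

View pics/s1.png

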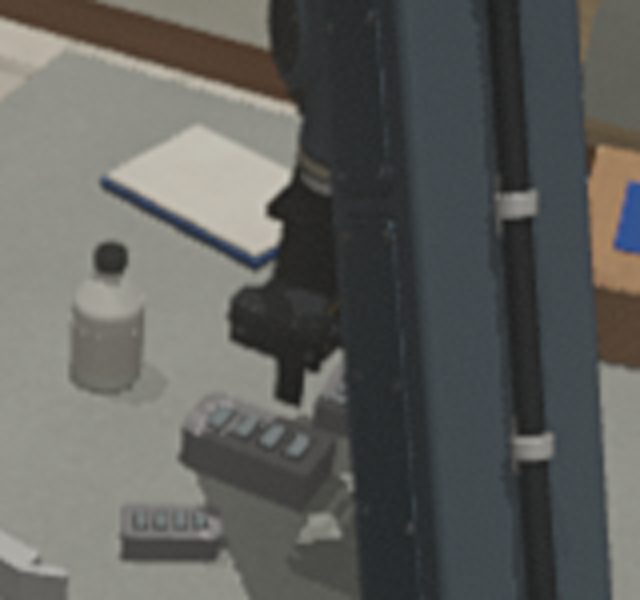

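View pics/t1.png

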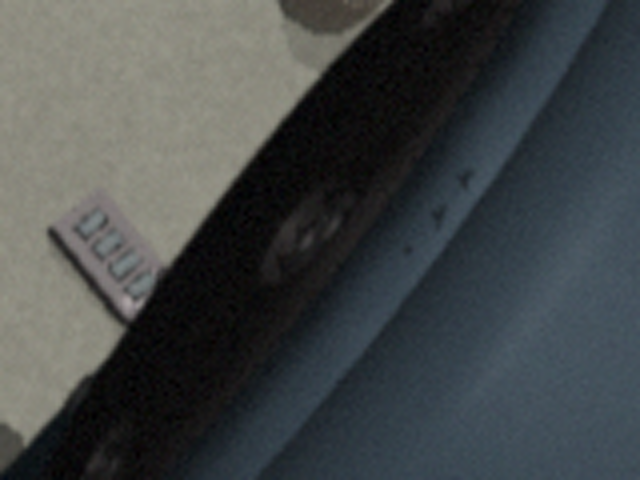

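The side view shows the gripper above the carrier with a finger visible at about (382,158). The arm hides the top view. I'll descend and grip.

Request:
servo_tool(steps=[0.08,0,-0.001,0.045,0,0.08,0,-0.001,0.08,0,0.08,0,-0.001,0.105,0,0.08,0,-0.001,0.112,0,0.08,0,-0.001,0.112,0,0.05,0,-0.001,0.112,0,0.05,0,-0.001,0.112,0,0.05,0,-0.001,0.112,0,0.05,0,-0.001,0.112,0], force=25)

```text
time: 2.58
position: [0.4489, -0.2999, 0.1889]
tool_rot: [1.0, -0.018, 0.0, 0.001]
ft_force: [-0.9, 0.1, 5.8]
grip_width: 0.06
```

Run:
```python
from h import *
D=np.array([.5745,-.0202]); a=-.160
# grip at carrier x=-.042 ; pregrasp carrier nose at dock x=-.06 -> tool at -.162
for z,x in((.228,-.165),(.190,-.165)):
    p=D+x*np.array([np.cos(a),np.sin(a)]); plan(p[0],p[1],z,a)
```

```text
t 2.58 shift [-0.0481 -0.3044 -0.0394] turn 0.1243 yaw now -0.0357 pos [ 0.4489 -0.2999  0.1889] tilt [ 0.0009 -0.0011] F [-0.92  0.08  5.8 ] grip 0.06
t 2.58 shift [-0.0482 -0.3045 -0.0014] turn 0.1243 yaw now -0.0357 pos [ 0.4489 -0.2999  0.1889] tilt [ 0.0009 -0.0011] F [-0.92  0.08  5.8 ] grip 0.06
```

Request:
servo_tool(steps=[0.05,0,0,-0.03,0,0.05,0,-0.02,-0.055,0,0.05,-0.01,-0.07,-0.055,0.03,0.05,-0.02,-0.12,-0.055,0.05,0.05,-0.03,-0.17,-0.055,0.07,0.05,-0.04,-0.22,-0.055,0.09,0.05,-0.045,-0.27,-0.05,0.11,0.05,-0.048,-0.3045,-0.03,0.1243,0.05,-0.048,-0.3045,-0.01,0.1243,0.05,-0.048,-0.3045,-0.01,0.1243,0.05,-0.048,-0.3045,-0.01,0.1243], force=25)

```text
time: 3.95
position: [0.4119, 0.006, 0.1984]
tool_rot: [0.997, -0.08, 0.0, 0.0]
ft_force: [0.0, 0.4, -2.0]
grip_width: 0.0599
```

Run:
```python
from h import *; from rig import camera
t=camera("top"); s=camera("side")
cv2.imwrite("pics/t2f.png",t["pixels"]);cv2.imwrite("pics/s2f.png",s["pixels"])
a=cv2.resize(t["pixels"][145:275,250:380],None,fx=4.5,fy=4.5,interpolation=2); b=cv2.resize(s["pixels"][150:290,240:400],None,fx=4,fy=4,interpolation=2)
cv2.imwrite("pics/t2.png",a);cv2.imwrite("pics/s2.png",b)
plan(.4486,-.3007,.19,-.16)
```

```text
t 4.05 shift [0.0854 0.2966 0.0088] turn -0.0013 yaw now -0.1613 pos [0.4119 0.0058 0.1987] tilt [ 0.0012 -0.0003] F [-0.38 -0.12 -1.42] grip 0.06
```

View pics/s2.png

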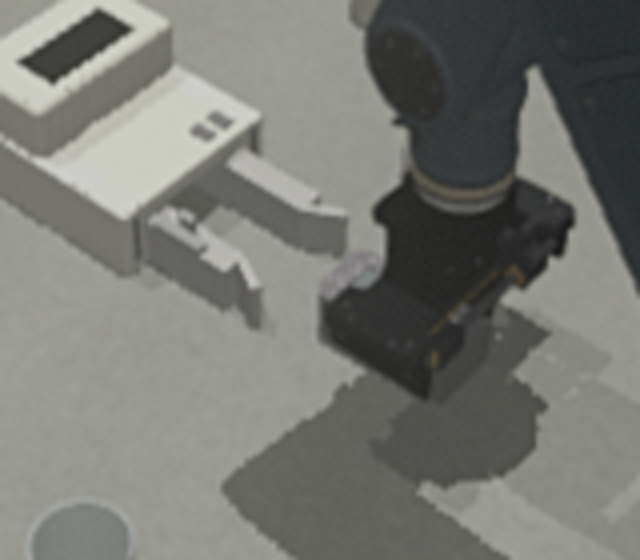

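View pics/t2.png

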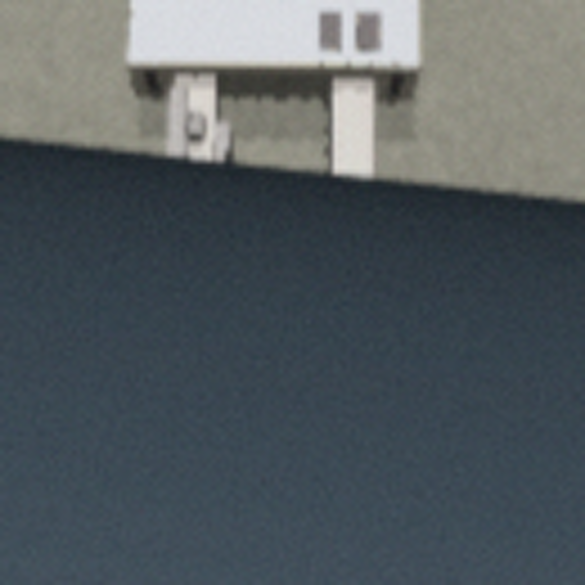

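```bash
cat > ov.py <<'E'
from h import *
def outline(im,c,pts,x0,y0,k,col):
    u=(proj(c,pts)-[x0,y0]+.5)*k-.5
    cv2.polylines(im,[np.round(u).astype(int)],False,col,1,cv2.LINE_AA)
def carrier(tool,yaw,off,zb,z):
    r=.014; P=[(-.06,-.03),(.06-r,-.03)]+[(.06-r+r*np.sin(t),-.03+r-r*np.cos(t)) for t in np.linspace(0,np.pi/2,8)]
    P=P+[(x,-y) for x,y in P[::-1]]+[P[0]]
    P=np.array([(x+off,y,zb+z) for x,y in P]); return pose([tool[0],tool[1],yaw],P)
def dock(d): 
    L=[]
    for s in(1,-1): L.append(pose(d,[[.08,s*.0315,.045],[0,s*.0315,.045],[0,s*.0555,.045],[.08,s*.0555,.045]]))
    L.append(pose(d,[[.25,.079,.066],[.08,.079,.066],[.08,-.079,.066],[.16,-.079,.066]]))
    L.append(pose(d,[[.08,.0315,0],[-.0,.0315,0],[0,-.0315,0],[.08,-.0315,0]]))
    L.append(pose(d,[[.17,.0725,.116],[.17,-.0725,.116],[.26,-.0725,.116],[.26,.0725,.116],[.17,.0725,.116]]))
    return L
def show(name,cam,x0,y0,w,h,k,d,off,zc):
    from rig import camera,get_obs
    from scipy.spatial.transform import Rotation as Ro
    c=camera(cam); o=get_obs(); R=Ro.from_quat(o["tool_rot"]).as_matrix(); a=np.arctan2(R[1,0],R[0,0])
    im=cv2.resize(c["pixels"][y0:y0+h,x0:x0+w],None,fx=k,fy=k,interpolation=2)
    im0=im.copy()
    for l in dock(d): outline(im,c,l,x0,y0,k,(0,0,255))
    if off is not None:
        zb=o["position"][2]-zc
        for z in(0,.04): outline(im,c,carrier(o["position"],a,off,zb,z),x0,y0,k,(0,200,0))
    cv2.imwrite(f"pics/{name}.png",im); cv2.imwrite(f"pics/{name}_raw.png",im0)
E
python3 -c "
from ov import *
show('o2','side',220,140,150,110,5,[.5745,-.0202,-.16],.042,.1889)"
```

```text
(no output)
```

View pics/o2.png

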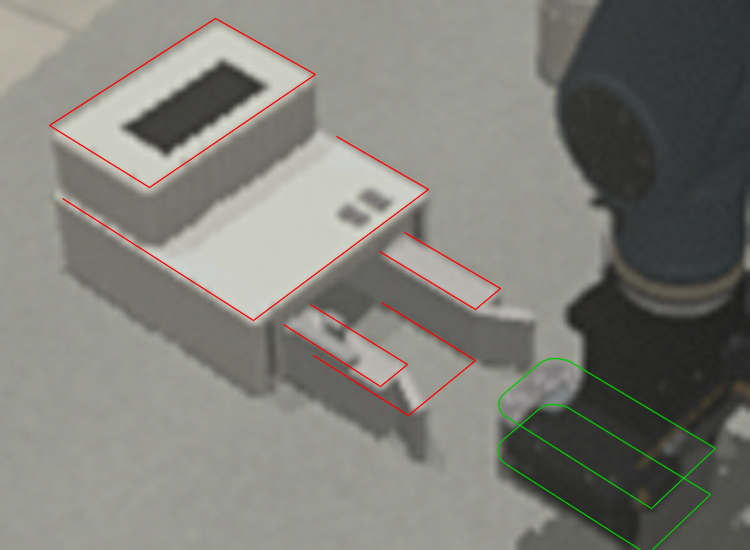

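The red dock outline and green carrier outline both sit about 1 px off in the same direction. That means the two are consistent relative to each other. I'll lower and bring the nose between the flares.

Request:
servo_tool(steps=[0.05,0,0,0.005,0,0.05,0.0,0,0.0085,0,0.05,0.015,0,0.0085,0,0.05,0.03,0,0.0085,0,0.05,0.04,0,0.0085,0,0.05,0.048,0,0.0085,0,0.05,0.048,0,0.0085,0], force=25)

```text
time: 4.97
position: [0.4598, -0.0015, 0.1897]
tool_rot: [0.997, -0.08, 0.001, 0.0]
ft_force: [0.1, 0.0, -1.7]
grip_width: 0.0598
```

```bash
python3 -c "
from ov import *
show('o3','side',260,160,90,70,8,[.5745,-.0202,-.16],.042,.1889)
plan(.5,0,.19,-.16)"
```

```text
t 5.03 shift [ 0.0402 -0.0079 -0.0004] turn -0.0002 yaw now -0.1602 pos [ 0.459  -0.0014  0.1896] tilt [-0.0004  0.0001] F [-0.23 -0.64 -0.81] grip 0.0599
```

View pics/o3.png

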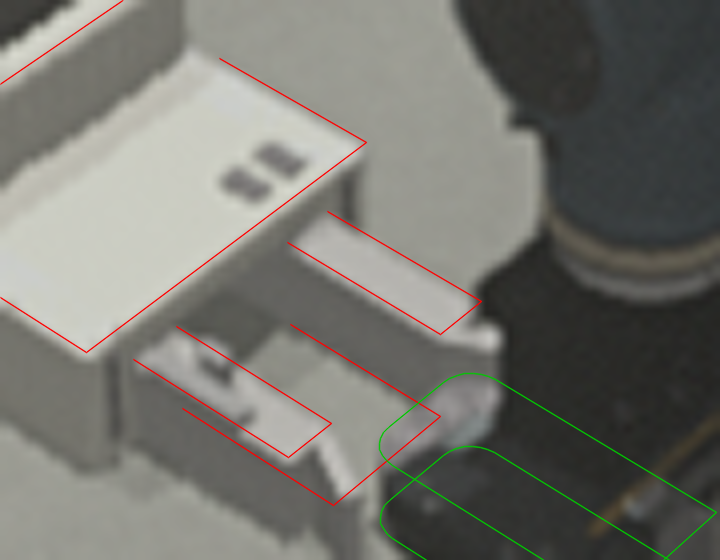

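View pics/o3_raw.png

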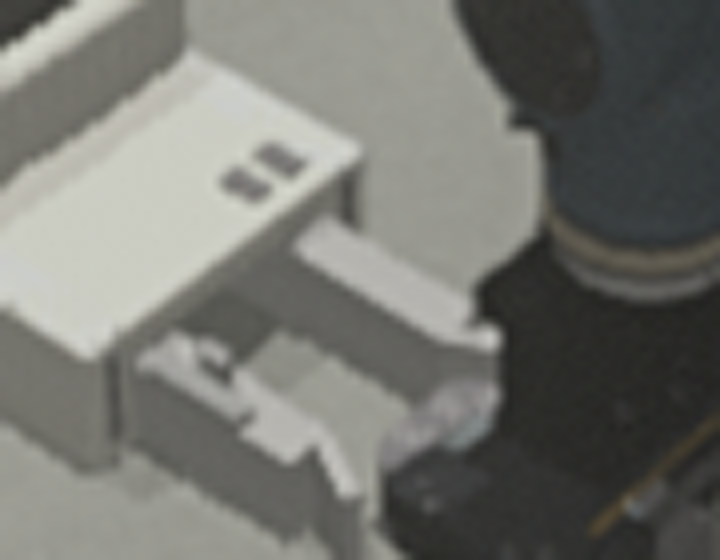

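Request:
servo_tool(steps=[0.05,0.006,0,0,0,0.05,0.012,0,0,0,0.05,0.018,0,0,0,0.05,0.024,0,0,0,0.05,0.028,0,0,0,0.05,0.028,0,0,0])

```text
time: 5.78
position: [0.487, -0.0059, 0.1896]
tool_rot: [0.997, -0.08, 0.0, 0.0]
ft_force: [0.2, 0.5, -2.5]
grip_width: 0.0601
```

```bash
python3 -c "
from ov import *
show('o4','side',260,160,90,70,8,[.5745,-.0202,-.16],.042,.1889)
plan(.5,0,.19,-.16)"
```

```text
t 5.83 shift [ 0.0122 -0.0079 -0.0004] turn -0.0003 yaw now -0.1603 pos [ 0.4867 -0.0058  0.1896] tilt [-0.0003  0.0001] F [-0.12  0.74 -1.82] grip 0.06
```

View pics/o4_raw.png

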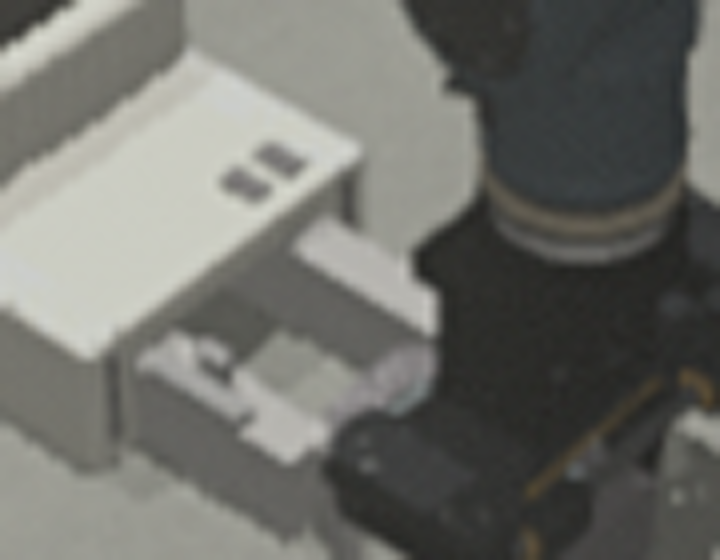

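The nose is about 13 mm past the mouth, visible at (380,385) in the crop between the rails, with no contact force. I'll continue.

Request:
servo_tool(steps=[0.05,0.005,0,0,0,0.05,0.01,0,0,0,0.05,0.015,0,0,0,0.05,0.02,0,0,0,0.05,0.025,0,0,0,0.05,0.03,0,0,0,0.05,0.035,0,0,0,0.05,0.035,0,0,0])

```text
time: 6.82
position: [0.5213, -0.0117, 0.1895]
tool_rot: [0.997, -0.08, -0.0, 0.0]
ft_force: [-1.7, -3.4, -1.9]
grip_width: 0.0598
```

```bash
python3 -c "
from ov import *
show('o5','side',260,160,90,70,8,[.5745,-.0202,-.16],.042,.1889)
plan(.5,0,.19,-.16)"
```

```text
t 6.88 shift [-0.0229 -0.0081 -0.0005] turn -0.0008 yaw now -0.1608 pos [ 0.5213 -0.0117  0.1895] tilt [-0.     -0.0001] F [-1.13 -3.06 -1.45] grip 0.0598
```

View pics/o5_raw.png

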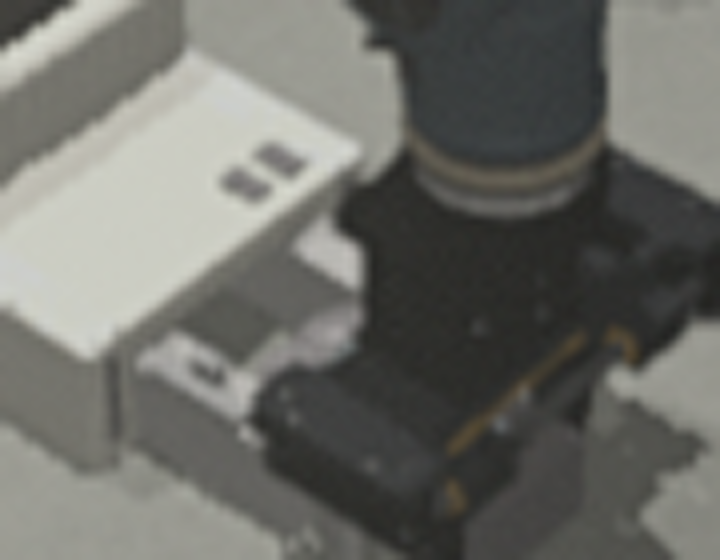

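Request:
servo_tool(steps=[0.05,0.003,0,0,0,0.05,0.006,0,0,0,0.05,0.006,0,0,0])

```text
time: 7.25
position: [0.5273, -0.0126, 0.1896]
tool_rot: [0.997, -0.08, 0.0, 0.0]
ft_force: [-2.7, -2.5, -1.9]
grip_width: 0.0596
```

Request:
servo_tool(steps=[0.05,0,0,0.0007,0,0.078,0,0,0.0007,0,0.078,0,0,0.0007,0,0.078,0,0,0.0007,0,0.078,0,0,-0.03,0,0.078,0,0,-0.065,0,0.0,-0.025,0,-0.065,0,0.0,-0.045,0,-0.065,0,0.0,-0.045,0,-0.065,0,0.0,-0.045,0,-0.065,0,0.0,-0.045,0,-0.065,0], force=25)

```text
time: 8.62
position: [0.4839, -0.0055, 0.2547]
tool_rot: [0.997, -0.08, 0.001, 0.0]
ft_force: [-0.5, 0.8, -0.5]
grip_width: 0.0362
```

```bash
python3 -c "
from ov import *
show('o6','side',260,150,110,85,7,[.5745,-.0202,-.16],None,.1889)
show('o6t','top',250,90,120,120,5,[.5745,-.0202,-.16],None,.1889)
plan(.5,0,.19,-.16)"
```

```text
t 8.72 shift [ 0.0154 -0.008   0.0646] turn -0.0004 yaw now -0.1604 pos [ 0.4835 -0.0054  0.2546] tilt [ 0.0009 -0.0002] F [-0.11  0.1   0.08] grip 0.0281
```

View pics/o6_raw.png

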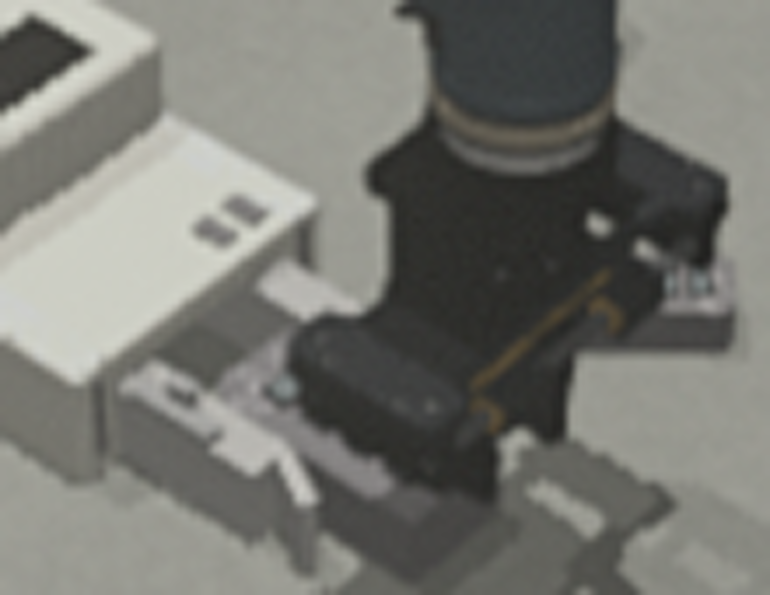

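View pics/o6t_raw.png

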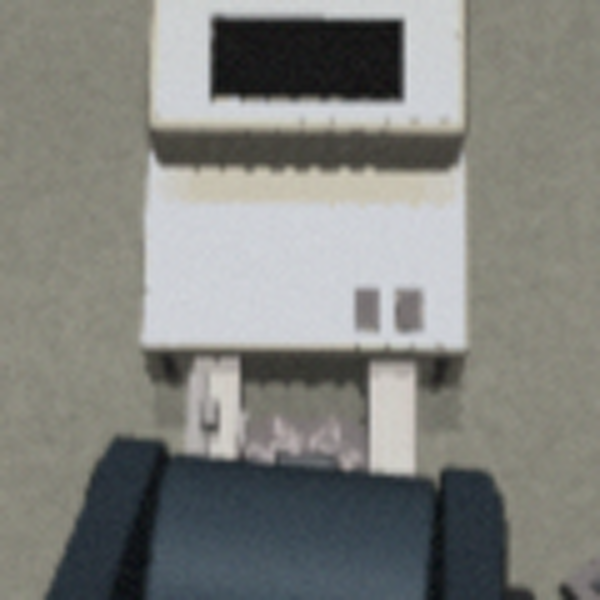

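The carrier lies straight in the channel. In the top crop its nose is at (305,440) between the rails. I'll descend with the fingers closed behind its rear end.

Request:
servo_tool(steps=[0.0,0,0,0.03,0,0.0,0,0,0.05,0,0.0,0,0,0.06,0,0.0,0,0,0.06,0,0.0,0.006,0,0.06,0,0.0,0.012,0,0.06,0,0.0,0.018,0,0.06,0,0.0,0.023,0,0.06,0,0.0,0.028,0,0.06,0,0.0,0.033,0,0.06,0], force=25)

```text
time: 9.98
position: [0.5132, -0.0099, 0.1948]
tool_rot: [0.997, -0.08, -0.004, -0.001]
ft_force: [-6.1, -0.2, 3.8]
grip_width: 0.0003
```

```bash
python3 -c "
from ov import *
show('o7','side',260,150,110,85,7,[.5745,-.0202,-.16],None,.1889)
show('o7t','top',250,90,120,120,5,[.5745,-.0202,-.16],None,.1889)
plan(.5,0,.19,-.16)"
```

```text
t 10.07 shift [-0.0158 -0.0078  0.0048] turn -0.0002 yaw now -0.1602 pos [ 0.5144 -0.0103  0.1948] tilt [-0.0037  0.0008] F [-3.99  0.55  3.28] grip 0.0003
```

View pics/o7_raw.png

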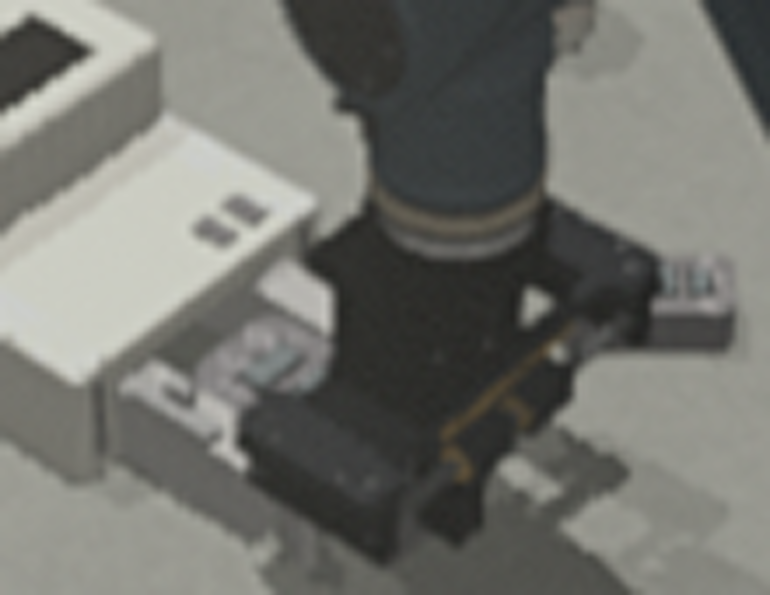

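View pics/o7t_raw.png

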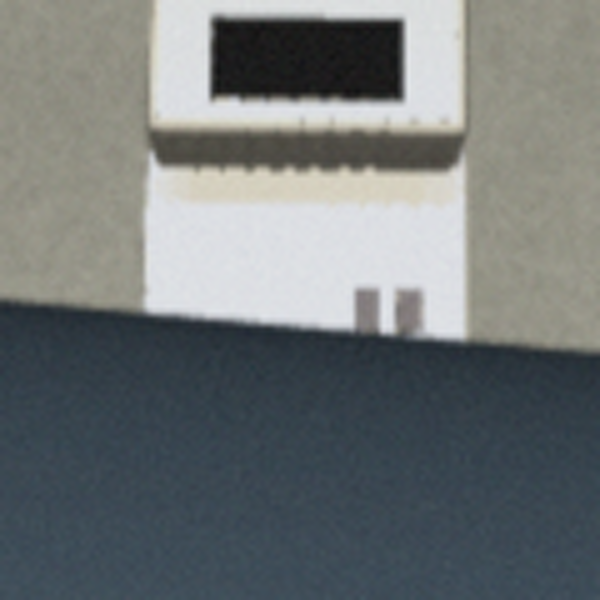

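Request:
servo_tool(steps=[0.0,0.004,0,0,0,0.0,0.008,0,0,0,0.0,0.012,0,0,0,0.0,0.016,0,0,0,0.0,0.02,0,0,0,0.0,0.024,0,0,0,0.0,0.028,0,0,0,0.0,0.032,0,0,0,0.0,0.036,0,0,0,0.0,0.04,0,0,0])

```text
time: 11.32
position: [0.5539, -0.0169, 0.1947]
tool_rot: [0.997, -0.08, -0.002, 0.0]
ft_force: [-4.3, -0.5, 2.8]
grip_width: 0.0
```

```bash
python3 -c "
from ov import *
show('o8','side',240,140,110,85,7,[.5745,-.0202,-.16],None,.1889)
plan(.5,0,.19,-.16)"
```

```text
t 11.38 shift [-0.0568 -0.0081  0.0048] turn -0.0002 yaw now -0.1602 pos [ 0.5548 -0.0171  0.1947] tilt [-0.0011 -0.0001] F [-0.77  0.11  0.29] grip 0.0004
```

View pics/o8_raw.png

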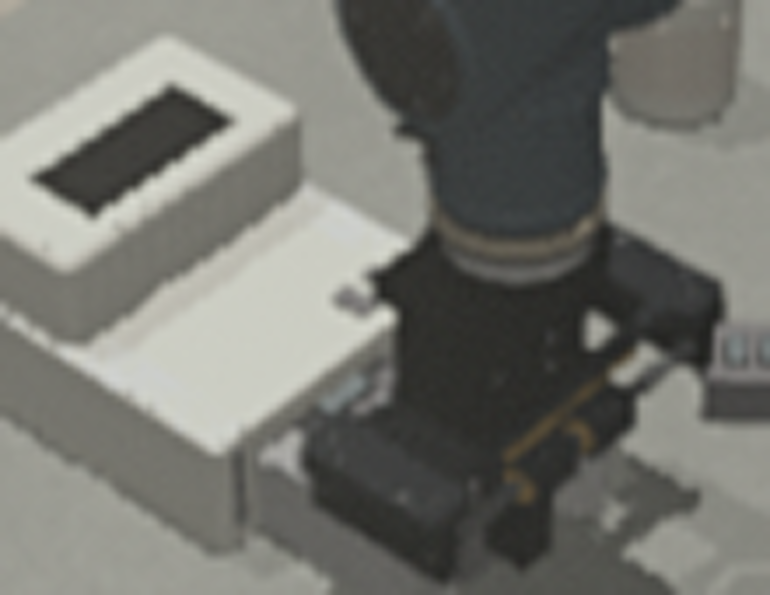

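Request:
servo_tool(steps=[0.0,0.004,0,0,0,0.0,0.008,0,0,0,0.0,0.012,0,0,0,0.0,0.016,0,0,0,0.0,0.02,0,0,0,0.0,0.024,0,0,0,0.0,0.028,0,0,0,0.0,0.031,0,0,0,0.0,0.034,0,0,0])

```text
time: 12.5
position: [0.5885, -0.0223, 0.1946]
tool_rot: [0.997, -0.08, -0.0, -0.0]
ft_force: [-2.9, -1.1, 0.7]
grip_width: 0.0004
```

Request:
servo_tool(steps=[0.0,0.002,0,0,0,0.0,0.004,0,0,0,0.0,0.006,0,0,0,0.0,0.008,0,0,0])

```text
time: 13.0
position: [0.5964, -0.0236, 0.1947]
tool_rot: [0.997, -0.08, 0.0, -0.0]
ft_force: [-2.6, -1.8, -0.2]
grip_width: 0.0004
```

Request:
servo_tool(steps=[0.0,0.002,0,0,0,0.0,0.004,0,0,0,0.0,0.006,0,0,0])

```text
time: 13.38
position: [0.6023, -0.0246, 0.1946]
tool_rot: [0.997, -0.08, -0.0, -0.0]
ft_force: [-2.2, -0.1, 0.0]
grip_width: 0.0004
```

Tool is at dock x ≈ 28 mm. Continuing gently.

Request:
servo_tool(steps=[0.0,0.0015,0,0,0,0.0,0.003,0,0,0,0.0,0.0045,0,0,0])

```text
time: 13.75
position: [0.6067, -0.0252, 0.1946]
tool_rot: [0.997, -0.08, -0.0, -0.0]
ft_force: [-3.0, -0.6, -0.2]
grip_width: 0.0002
```

Request:
servo_tool(steps=[0.0,0.0015,0,0,0,0.0,0.003,0,0,0])

```text
time: 14.0
position: [0.6094, -0.0257, 0.1946]
tool_rot: [0.997, -0.08, -0.001, -0.0]
ft_force: [-4.6, -0.8, 1.4]
grip_width: 0.0004
```

Request:
servo_tool(steps=[0.0,0.0015,0,0,0,0.0,0.003,0,0,0])

```text
time: 14.25
position: [0.6111, -0.026, 0.1947]
tool_rot: [0.997, -0.08, -0.003, -0.0]
ft_force: [-6.9, -2.1, 2.9]
grip_width: -0.0001
```

Request:
servo_tool(steps=[0.0,0.0015,0,0,0,0.0,0.003,0,0,0])

```text
time: 14.5
position: [0.6138, -0.0264, 0.1947]
tool_rot: [0.997, -0.08, -0.003, -0.0]
ft_force: [-8.1, -0.3, 5.0]
grip_width: 0.0006
```

Request:
servo_tool(steps=[0.0,0.0015,0,0,0,0.0,0.003,0,0,0])

```text
time: 14.75
position: [0.6164, -0.0268, 0.1946]
tool_rot: [0.997, -0.08, -0.004, -0.0]
ft_force: [-7.7, -0.4, 6.0]
grip_width: 0.0005
```

Request:
servo_tool(steps=[0.0,0.001,0,0,0,0.0,0.002,0,0,0])

```text
time: 15.0
position: [0.6182, -0.0271, 0.1947]
tool_rot: [0.997, -0.08, -0.004, -0.0]
ft_force: [-9.2, -0.6, 5.2]
grip_width: 0.0001
```

Request:
servo_tool(steps=[0.0,0.001,0,0,0,0.0,0.002,0,0,0])

```text
time: 15.25
position: [0.6199, -0.0273, 0.1947]
tool_rot: [0.997, -0.08, -0.004, -0.0]
ft_force: [-8.8, -0.6, 6.5]
grip_width: 0.0006
```

Request:
servo_tool(steps=[0.0,0.001,0,0,0,0.0,0.002,0,0,0])

```text
time: 15.5
position: [0.6217, -0.0276, 0.1947]
tool_rot: [0.997, -0.08, -0.005, -0.0]
ft_force: [-10.7, -1.0, 7.3]
grip_width: 0.0004
```

Request:
servo_tool(steps=[0.0,0.001,0,0,0,0.0,0.002,0,0,0])

```text
time: 15.75
position: [0.6247, -0.0278, 0.1946]
tool_rot: [0.997, -0.08, -0.003, -0.001]
ft_force: [-8.4, 1.2, 4.7]
grip_width: 0.0007
```

The force dropped and the tool jumped forward, which is probably the click. I'll go on to the backstop.

Request:
servo_tool(steps=[0.0,0.001,0,0,0,0.0,0.002,0,0,0])

```text
time: 16.0
position: [0.6263, -0.028, 0.1947]
tool_rot: [0.997, -0.08, -0.004, -0.001]
ft_force: [-9.8, 1.6, 5.8]
grip_width: 0.0001
```

Request:
servo_tool(steps=[0.0,0.001,0,0,0,0.0,0.002,0,0,0])

```text
time: 16.25
position: [0.6271, -0.0281, 0.1947]
tool_rot: [0.997, -0.08, -0.006, -0.001]
ft_force: [-12.2, 1.2, 8.9]
grip_width: 0.001
```

Request:
servo_tool(steps=[0.0,0.001,0,0,0,0.0,0.002,0,0,0])

```text
time: 16.5
position: [0.6278, -0.0282, 0.1946]
tool_rot: [0.997, -0.08, -0.008, -0.001]
ft_force: [-15.2, 1.1, 12.4]
grip_width: 0.0005
```

Request:
servo_tool(steps=[0.0,0.001,0,0,0,0.0,0.002,0,0,0])

```text
time: 16.75
position: [0.6286, -0.0283, 0.1946]
tool_rot: [0.997, -0.08, -0.01, -0.001]
ft_force: [-19.6, 1.6, 15.6]
grip_width: 0.0006
```

Request:
servo_tool(steps=[0.0,0.001,0,0,0,0.0,0.002,0,0,0,0.0,0.002,0,0,0])

```text
time: 17.12
position: [0.6293, -0.0284, 0.1946]
tool_rot: [0.997, -0.079, -0.012, -0.001]
ft_force: [-20.8, 2.0, 17.3]
grip_width: 0.0006
```

Request:
servo_tool(steps=[0.0,-0.003,0,0,0,0.0,-0.006,0,0,0,0.0,-0.009,0,0,0,0.0,-0.013,0,0,0,0.0,-0.02,0,0,0,0.0,-0.03,0,0,0,0.0,-0.045,0,-0.02,0,0.0,-0.045,0,-0.08,0,0.0,-0.06,0,-0.14,0,0.0,-0.06,-0.05,-0.19,0,0.0,-0.06,-0.1,-0.2,0,0.0,-0.06,-0.15,-0.2,0])

```text
time: 18.62
position: [0.6017, 0.1291, 0.3978]
tool_rot: [0.997, -0.08, 0.004, -0.001]
ft_force: [0.6, -0.4, -0.5]
grip_width: 0.0003
```

```bash
python3 -c "
from ov import *
from rig import camera
cv2.imwrite('pics/o9tf.png',camera('top')['pixels'])
show('o9','side',225,140,110,95,7,[.5745,-.0202,-.16],None,.1889)
show('o9t','top',250,90,120,120,5,[.5745,-.0202,-.16],None,.1889)
plan(.5,0,.19,-.16)"
```

```text
t 18.77 shift [-0.0799  0.1442  0.2049] turn 0.0039 yaw now -0.1561 pos [0.6008 0.13   0.3952] tilt [0.0027 0.0002] F [-0.65 -0.71 -0.38] grip 0.0007
```

View pics/o9_raw.png

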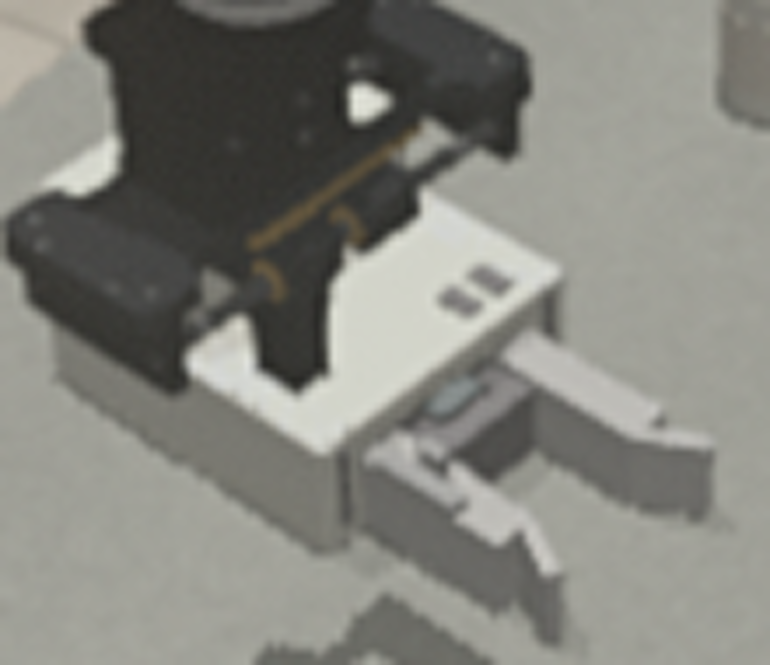

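View pics/o9tf.png

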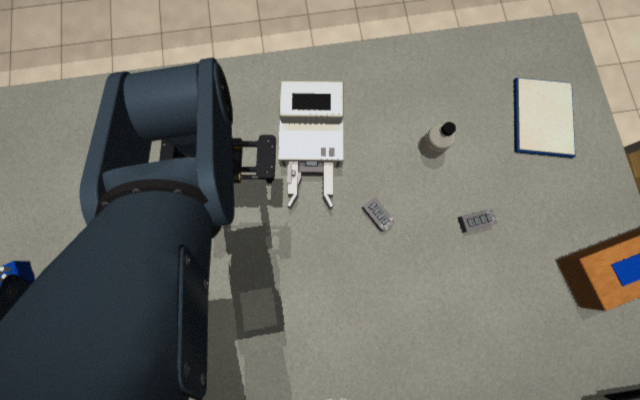

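```bash
python3 -c "
import cv2
a=cv2.imread('pics/top0.png')[150:215,275:345];b=cv2.imread('pics/o9tf.png')[150:215,275:345]
f=lambda x:cv2.resize(x,None,fx=5.5,fy=5.5,interpolation=2)
cv2.imwrite('pics/cmp.png',cv2.hconcat([f(a),f(b)]))"
```

```text
(no output)
```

View pics/cmp.png

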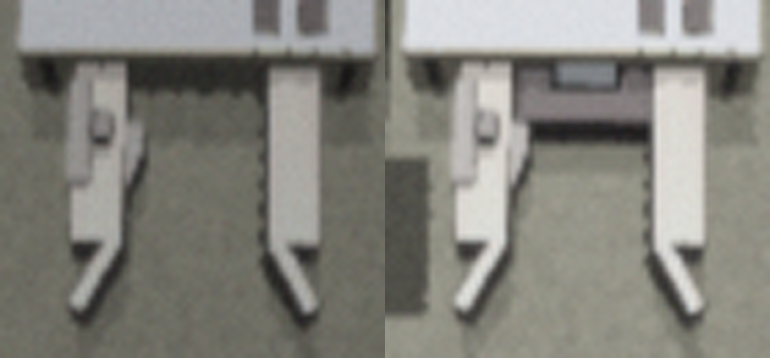

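The catch wedge and tab are back where they were at the start, with the wedge just in front of the carrier's rear edge. That means it is latched. I'll check the bystanders before handing in.

```bash
python3 -c "
import cv2
from rig import camera
cv2.imwrite('pics/s10.png',camera('side')['pixels'])"
```

```text
(no output)
```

View pics/s10.png

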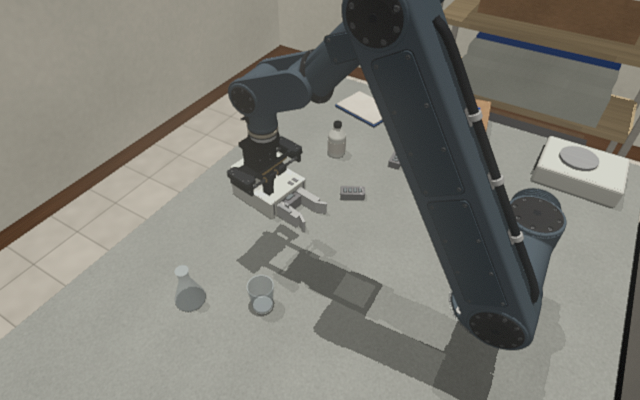

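The beaker at (261,295), the flask at (188,290) and the bottle at (337,140) are unchanged, and the arm is clear of everything.

```bash
python3 -c "
from rig import hand_in
print(hand_in())"
```

```text
the job is handed in; nothing more can be done
None
```

The carrier is latched fully home in the reader, and I handed the job in with the robot clock at about 19 s. No verdict is reported.

- **What I did:** I gripped the largest carrier near its rear and set its nose about 50 mm into the channel. I then let go and pushed its rear with the closed fingertips. The force dipped from about 11 N to about 8 N with a small jump forward, taken to be the click. I pushed on to the backstop, where the forward force read about 21 N, and backed off.
- **Last checks:** With the arm clear, the top view shows the catch wedge and tab back where they were at the start. The wedge sits just in front of the carrier's rear edge, and the carrier is straight in the channel. The side view shows the beaker, flask and bottle standing where they were, judged by eye.
- **What disagreed:**
  - The dock's measured height came out about 7 mm low when left free.
  - The side camera overlay sat about 1 px off, for the dock and the carrier alike.
  - An upward force of about 17 N on the tool came with the push on the backstop; I did not look into why.

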